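# Clamp the inline filter with its U-bolt

## Robot

A 6-joint arm with a two-finger parallel gripper is mounted at the origin on the work surface. World frame = base frame: x ahead of the robot, y to its left, z up, the work surface at z = 0. Lengths are in m, angles in rad, forces in N, time in s.
With the tool pointing down it reaches from about 0.3 to 0.85 m from the base axis. Payload 5.4 kg.
Tool frame: the origin (TCP) lies midway between the tips of the shut fingers; the grasp point (between the pads) lies env.hold_point_z behind it (env.hold_point_z is the distance from the TCP to the grasp point, in m); y points along the fingers, z is the direction in which the jaws open and shut, and the axes are right-handed (so a half turn about y gives the same grasp; the last joint's range is limited). The gripper opens to 85 mm and grips with 20 to 120 N. Pads are 22 mm wide; open, the fingers measure 114 mm over their backs; the gripper's body (76 mm by 85 mm) begins 54 mm behind the grasp point. The pads swing forward as they close: fully open they stand 13 mm farther back than shut.
Start: joints at [-1.337, 0.158, 1.597, -0, 1.386, -0.21], TCP at [0.247, -0.519, 0.231] pointing down, gripper open.
Joint ranges: [-2.91, 2.91], [-0.94, 2.29], [0.18, 2.7], [-1.29, 4.43], [0.17, 2.64], [-3, 3]. Speed limits (rad/s): [2.57, 2.57, 3.14, 3.14, 3.14, 3.14].

## Interface

Orientations are given as a rotation vector (axis times angle).
In Python, from cell import env gives the robot as it stands. The module is installed in compiled form; this text tells all that it offers.
- The arm moves only by the tool apply_moves, never from a script. Its arguments are lists of equal length, an entry for each row: "delta_rot": the turn, a rotation vector about the tool's x, y, z in degrees, a list of three; "delta_pos": the shift along the tool's x, y, z in cm, a list of three; "claw": the finger opening in cm, from 0 to 8.54. A call has 1 to 20 rows; each row is the pose to reach, as a shift and turn from the pose commanded when the call began, along the tool's axes at that moment; what a row does not reach only later rows make up. A row lasts 1/10 s, in which the tool goes at most 50 mm and 8.59 degrees, less where a joint would pass 70% of its speed; a pose out of reach is approached as far as the arm can. A call with a gripper value outside its range is refused whole. The fingers move at their own pace and stop on an object; "force" is the grip in N (left out, the last holds). Time passes only in rows, so rows that repeat a pose let the fingers close. It gives the time, the measured TCP pose, the force and the opening at its end, in the units of the state.
- env.read_state(): the state, without advancing time (a new reading comes with each control period).
- env.capture(name): name is "scene" or "top" or "wrist"; returns the picture (384x512x3 uint8, red, green, blue); there is no depth.
- env.camera_info(name): a dict with "intrinsics" (3x3 intrinsics, pixels), "extrinsics" (4x4, takes a point from world to camera coordinates). Camera axes: x right, y down, z forward; pixel columns grow to the right and rows downward; lengths in m; the calibration is good to about 2 mm. A picture is of the moment at which its call begins: read the wrist's pose just before it. camera_info takes no time and is no camera call; for the wrist camera it gives the pose at the moment of the call.
- env.hand_in(): hands the job in, once; it reports no verdict.
The state is a dict: "clock": time; "joint_pos": joint angles; "joint_velocities": joint speeds; "joint_torque": joint torques, N m; "tcp_pos": TCP position; "eef_rot": TCP orientation; "contact_force": force on the tool from outside, world axes, zero at the start; "torque": the same for the moment, N m; "gripper_width": finger opening in m.
Only numpy, scipy, OpenCV 4.12 (cv2) and the standard library are available. Lean on these libraries where they do the work, as an engineer would, in place of code of your own. Each camera call takes 0.05 s, during which the arm holds its last target.

## Task

Take the U-bolt that fits the filter housing out of the rack, pass it over the housing so that both legs go through the two holes of the bracket underneath, and push it down through the spring retainers until its bow sits fully home on the housing, upright, then let go. The bracket is only roughly positioned, so feel for the holes along the housing; never force the legs against the bracket or the bow against the plastic housing, and leave the other U-bolts, the bottle and the jar alone.

Things in the scene. Friction and masses are not known exactly. Their poses are not given: they have to be found in the camera images.
- stand: Fixed filter stand, base plate 110 x 250 x 8 mm. The white cylindrical filter housing lies level in two padded saddles, its axis along the stand's y axis, 78 mm above the bench. Under the middle of the housing a steel bridge bracket spans the stand, with two holes for the U-bolt's legs, one each side of the housing. Origin: centre of the underside, on the bench; z up, x across the housing.
- bracket_mid (a point): Nominal centre of the bracket's flat top, upper face 50 mm above the bench, 12 mm below the housing. The top is 86 mm (x) by 60 mm (y), 10 mm thick, with two 10 mm round through holes at x = -22 and +22 mm from here. The bracket is only roughly placed: the two holes lie together up to 14 mm off this point either way along y (the housing); its true place is not measured but can be seen or felt.
- retainers (a point): Nominal centre between the two spring retainers, 5 mm below the bracket's upper face (same unmeasured y shift). Each is a sprung ball in the outer side of a hole, standing 1.5 mm into the leg's path: the U-bolt does not drop through by its weight; the legs need a push of about 2 to 8 N to pass, then slide with a light drag. Below the bracket the legs are free. The bracket resists 30 N sideways.
- housing: White plastic filter housing, 32 mm diameter, 140 mm long between two blue end caps of 41 mm diameter; origin at the middle of its axis, y along the axis, z up. Its rubber pads yield straight down about 1 mm per 4 N, 4 mm at most. More than 20 N from the U-bolt would crack it; more than 35 N of the U-bolt on the whole stand (bracket, retainers' squeeze, housing added up) is forcing.
- housing_top (a point): Top of the housing in its middle, 94 mm above the bench when unloaded.
- ubolt: The U-bolt that fits, middle size of three: plain 8 mm steel rod, 78 mm tall, legs 44 mm apart between centres (52 mm over the outsides, 36 mm between), round leg ends; 50 to 100 g. It stands bow up in a rack groove. Origin: midway between the leg ends, at their bottom; z up, x from leg to leg. Legs are straight up to 52 mm, then the half-round bow. Fully home, its origin is 24 mm above the bench.
- ubolt_crown (a point): Underside of the middle of the bow of the fitting U-bolt, 70 mm above its origin, the point that comes to rest on the housing.
- ubolt_small: A smaller U-bolt, 40 mm over the outsides, 24 mm between the legs, too narrow for the housing. Origin and axes as for the fitting one. Leave it in the rack.
- ubolt_large: A larger U-bolt, 66 mm over the outsides, too wide for the holes. Origin and axes as for the fitting one. Leave it in the rack.
- rack: Fixed grey plastic rack, 104 x 148 mm, 34 mm tall, with three grooves along its x axis, 88 mm long, 11 mm wide, 26 mm deep (floor 8 mm above the bench), 48 mm apart along y (y = -48, 0, +48 mm). One U-bolt stands in each; which in which varies. Origin: centre of its underside.
- bottle: White wash bottle with a bent spout, 58 mm diameter, 166 mm tall, standing near the work. Origin: centre of its underside.
- jar: Small clear jar with white cap, 52 mm diameter, 70 mm tall. Origin: centre of its underside.

How it is judged:
By the outcome, as a careful person would: the job done as asked, in the order asked, and still so for the second after the job is handed in, with the robot touching nothing.
It also fails if it takes over 72 s, if anything falls off the work surface, if the arm or the gripper's body presses on something with over 40 N, if the wrist force passes 120 N, or if a joint passes its speed limit or range.

## Working session

There is one attempt and no reset: what is moved stays moved. The work goes in short steps, Python scripts to look and compute and a tool call to move; the robot and the scene stay as the last step left them, time stands still between calls to the robot, and variables do not carry over. Pictures are saved under pics/ and viewed, and the job is handed in when it is done.

Besides the shell and the picture viewer there is one more tool, called after "Request:" by a JSON object that holds its "method" and its "body". apply_moves: Moves the arm, as the interface text tells. Its arguments: {"type":"object","properties":{"delta_rot":{"type":"array","items":{"type":"array","items":{"type":"number"}}},"delta_pos":{"type":"array","items":{"type":"array","items":{"type":"number"}}},"claw":{"type":"array","items":{"type":"number"}},"force":{"type":"number"}},"required":["delta_rot","delta_pos","claw"]}

```bash
mkdir -p pics
cat > h.py <<'E'
import numpy as np,cv2
from cell import env
from scipy.spatial.transform import Rotation as R
def cap(n,f,crop=None,s=1):
    st=env.read_state(); ci=env.camera_info(n); im=env.capture(n)
    cv2.imwrite(f'pics/{f}_raw.png',im[:,:,::-1])
    np.savez(f'pics/{f}.npz',K=ci['intrinsics'],E=ci['extrinsics'])
    return im
def crop(f,o,x0,y0,x1,y1,s):
    im=cv2.imread(f'pics/{f}_raw.png')[y0:y1,x0:x1]
    cv2.imwrite(f'pics/{o}.png',cv2.resize(im,None,fx=s,fy=s,interpolation=cv2.INTER_CUBIC))
def P(f):
    d=np.load(f'pics/{f}.npz'); return np.array(d['K'])@np.array(d['E'])[:3]
def tri(*obs):
    A=[]
    for f,u,v in obs:
        p=P(f);A+=[u*p[2]-p[0],v*p[2]-p[1]]
    A=np.array(A); x=np.linalg.lstsq(A[:,:3],-A[:,3],rcond=None)[0]
    return x
def proj(f,X):
    q=P(f)@np.append(X,1); return q[:2]/q[2]
def atz(f,u,v,z):
    p=P(f);A=np.array([u*p[2]-p[0],v*p[2]-p[1]])
    return np.append(np.linalg.solve(A[:,:2],-A[:,3]-A[:,2]*z),z)
E
python3 - <<'E'
from h import *
print(env.hold_point_z)
for n in('scene','top','wrist'): 
    cap(n,n+'0')
s=env.read_state();print(s)
print(R.from_rotvec(s['eef_rot']).as_matrix().round(3))
E
```

```text
0.0187
{'clock': 0.15, 'joint_pos': array([-1.33712156e+00,  1.58939846e-01,  1.59796505e+00,  1.26809386e-05,
        1.38619900e+00, -2.10102049e-01]), 'joint_velocities': array([ 2.94992428e-04,  5.49571280e-04, -3.63999564e-03,  1.75606999e-04,
       -4.32827059e-06,  4.10609727e-05]), 'joint_torque': array([ 4.78422990e-04, -3.96376169e+01, -3.31785393e+01, -2.71311756e-04,
        5.45518749e-03, -2.11724841e-05]), 'tcp_pos': array([ 0.24674948, -0.51884029,  0.23051204]), 'eef_rot': array([-0.44568093,  1.97702594, -1.97396538]), 'contact_force': array([ 0.42579308,  0.58482354, -0.17593127]), 'torque': array([ 0.01639248,  0.01876762, -0.02420046]), 'gripper_width': 0.08540574991796698}
[[-0.903 -0.     0.429]
 [-0.429  0.001 -0.903]
 [-0.    -1.    -0.001]]
```

```bash
ls pics
```

```text
scene0.npz
scene0_raw.png
top0.npz
top0_raw.png
wrist0.npz
wrist0_raw.png
```

View pics/scene0_raw.png

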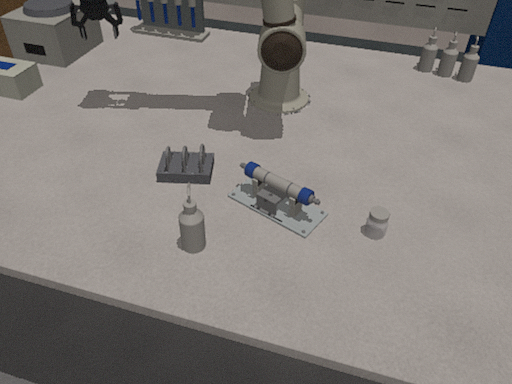

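View pics/top0_raw.png

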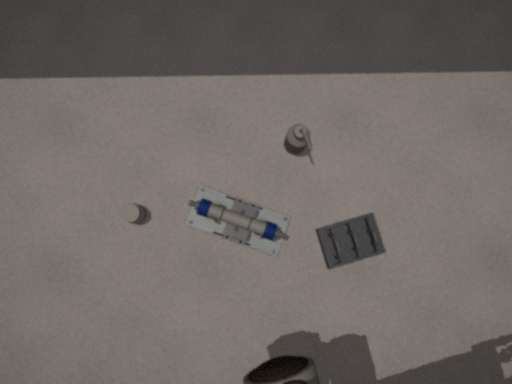

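View pics/wrist0_raw.png

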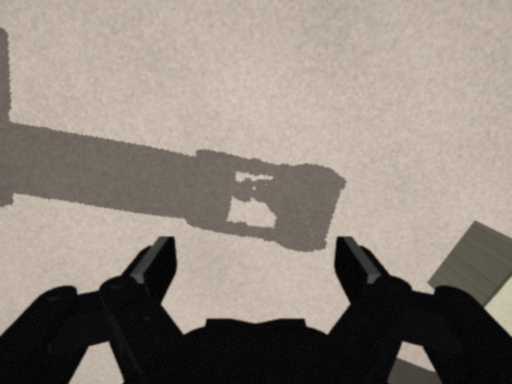

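The scene view shows the rack around (186,167), the stand around (278,197), the bottle at (192,225) and the jar at (377,222). In the top view the rack is at (350,240) and the stand at (238,220). The wrist camera sees bare bench only.

Run:
```python
from h import *
crop('top0','t_r',310,205,390,275,9)
crop('top0','t_s',180,175,300,265,6.5)
crop('scene0','s_r',150,135,225,190,10)
```

```text
(no output)
```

View pics/t_r.png

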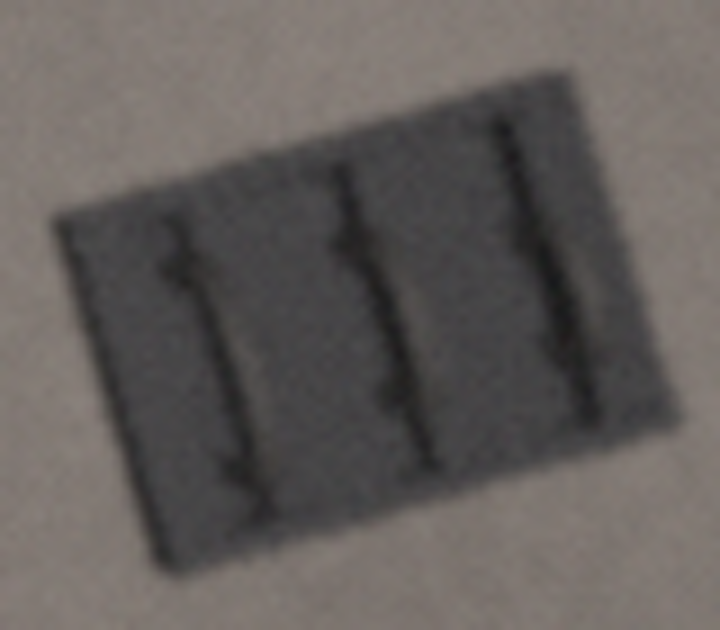

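View pics/t_s.png

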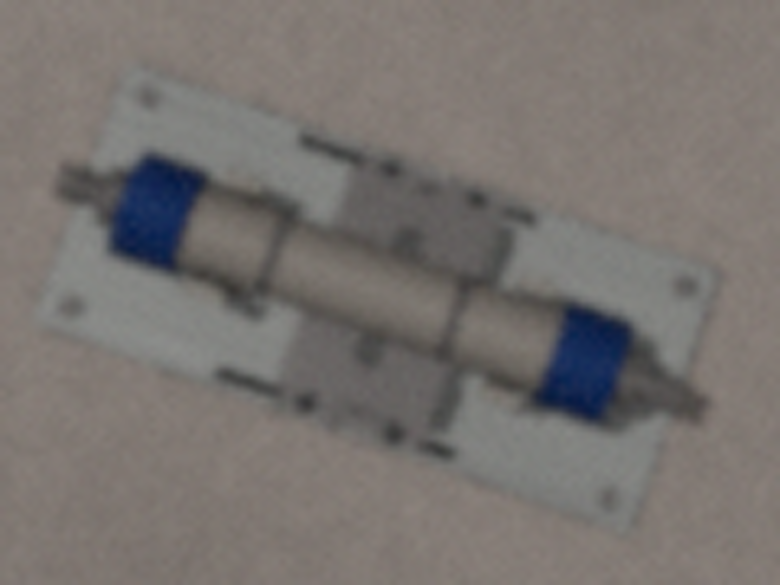

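View pics/s_r.png

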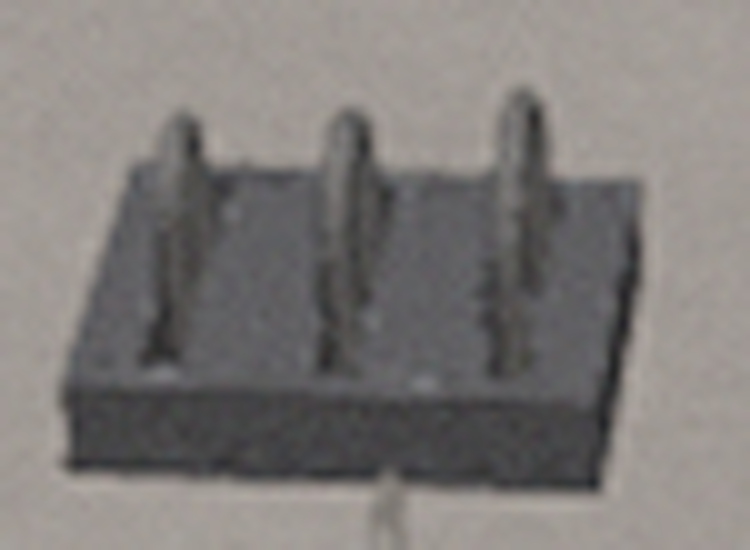

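The top crop shows leg spans of about 208, 152 and 123 crop px in the left, middle and right grooves. The middle one looks like the fit. Bracket holes appear as dark spots at crop (408,243) and (370,347).

Run:
```python
from h import *
c=lambda u,v:(310+u/9,205+v/9)
cs=[atz('top0',*c(*q),.034) for q in[(60,220),(570,75),(678,422),(165,570)]]
for x in cs:print(x.round(4))
ctr=sum(cs)/4;print('rack',ctr.round(4),[np.linalg.norm(cs[i]-cs[(i+1)%4]).round(4) for i in range(4)])
d=(cs[2]-cs[1]+cs[3]-cs[0]);print('groove yaw',np.degrees(np.arctan2(d[1],d[0])))
for a,b in[((180,270),(238,470)),((350,245),(397,390)),((525,240),(570,355))]:
    A=atz('top0',*c(*a),.034);B=atz('top0',*c(*b),.034);print(A.round(4),B.round(4),np.linalg.norm(A-B).round(4))
c=lambda u,v:(180+u/6.5,175+v/6.5)
cs=[atz('top0',*c(*q),.008) for q in[(132,65),(718,268),(632,530),(38,325)]]
ctr=sum(cs)/4;print('stand',ctr.round(4),[np.linalg.norm(cs[i]-cs[(i+1)%4]).round(4) for i in range(4)])
d=cs[1]-cs[0]+cs[2]-cs[3];print('y axis yaw',np.degrees(np.arctan2(d[1],d[0])))
A=atz('top0',*c(408,243),.05);B=atz('top0',*c(370,347),.05);print('holes',A,B,(A+B)/2,np.linalg.norm(A-B))
u=d/np.linalg.norm(d);print('shift',((A+B)/2-ctr)@u)
E=np.load('pics/wrist0.npz')['E'];s=env.read_state();Rm=R.from_rotvec(s['eef_rot']).as_matrix()
cp=-E[:3,:3].T@E[:3,3];print('cam in tool',Rm.T@(cp-s['tcp_pos']),'\n',(E[:3,:3]@Rm).round(3),np.load('pics/wrist0.npz')['K'])
```

```text
[ 0.5295 -0.0568  0.034 ]
[ 0.5663 -0.2015  0.034 ]
[ 0.4697 -0.2262  0.034 ]
[ 0.4331 -0.0819  0.034 ]
rack [ 0.4996 -0.1416  0.034 ] [np.float64(0.1493), np.float64(0.0998), np.float64(0.1489), np.float64(0.0996)]
groove yaw -165.53985013100174
[ 0.5149 -0.0896  0.034 ] [ 0.4597 -0.1033  0.034 ] 0.0568
[ 0.5206 -0.1373  0.034 ] [ 0.4804 -0.1484  0.034 ] 0.0417
[ 0.5208 -0.1863  0.034 ] [ 0.4888 -0.1971  0.034 ] 0.0338
stand [0.5574 0.1387 0.008 ] [np.float64(0.2452), np.float64(0.1077), np.float64(0.2455), np.float64(0.1084)]
y axis yaw -110.39662101517271
holes [0.57549081 0.12644394 0.05      ] [0.53663489 0.14153752 0.05      ] [0.55606285 0.13399073 0.05      ] 0.04168451541324214
shift 0.004852593178883342
cam in tool [-7.37840188e-02 -1.41822221e-01 -7.65532519e-05] 
 [[-0.    -0.001  1.   ]
 [ 0.958 -0.286  0.   ]
 [ 0.286  0.958  0.001]] [[269.89177496   0.         255.11522814]
 [  0.         269.89177496 189.71098254]
 [  0.           0.           1.        ]]
```

```bash
cat >> h.py <<'E'
def go(pos,yaw):
    s=env.read_state();M=R.from_rotvec(s['eef_rot']).as_matrix()
    y=np.radians(yaw);z=np.array([np.cos(y),np.sin(y),0]);yy=np.array([0,0,-1.]);x=np.cross(yy,z)
    T=np.stack([x,yy,z],1)
    print('dpos',(M.T@(np.array(pos)-s['tcp_pos'])*100).round(2),'drot',np.degrees(R.from_matrix(M.T@T).as_rotvec()).round(2),'t',s['clock'])
E
python3 - <<'E'
from h import *
go([.4996,-.1416,.25],14.5)
print('bottle',atz('top0',298,140,.1),'jar',atz('top0',137,213,.06))
E
```

```text
dpos [-39.03  -1.9  -23.22] drot [ 6.000e-02 -7.907e+01 -7.000e-02] t 0.15
bottle [ 0.74307537 -0.01029522  0.1       ] jar [0.57944618 0.38238474 0.06      ]
```

Request:
{"method": "apply_moves", "body": {"delta_rot": [[0,-8,0],[0,-16,0],[0,-24,0],[0,-32,0],[0,-40,0],[0,-48,0],[0,-56,0],[0,-64,0],[0,-72,0],[0,-79.1,0],[0,-79.1,0],[0,-79.1,0],[0,-79.1,0],[0,-79.1,0]], "delta_pos": [[-3.9,-1.9,-2.3],[-7.8,-1.9,-4.6],[-11.7,-1.9,-7],[-15.6,-1.9,-9.3],[-19.5,-1.9,-11.6],[-23.4,-1.9,-14],[-27.3,-1.9,-16.2],[-31.2,-1.9,-18.6],[-35.1,-1.9,-21],[-39,-1.9,-23.2],[-39,-1.9,-23.2],[-39,-1.9,-23.2],[-39,-1.9,-23.2],[-39,-1.9,-23.2]], "claw": [8.5,8.5,8.5,8.5,8.5,8.5,8.5,8.5,8.5,8.5,8.5,8.5,8.5,8.5]}}

```text
clock: 1.55
tcp_pos: [0.4989, -0.1434, 0.2502]
eef_rot: [-1.318, 1.022, -1.022]
contact_force: [0.2, 0.8, 0.9]
gripper_width: 0.0848
```

Run:
```python
from h import *
cap('wrist','w1');cap('top','top1')
s=env.read_state();print(s['tcp_pos'],s['joint_pos'],s['contact_force'])
go([.4996-.06,-.1416,.27],14.5)
```

```text
[ 0.49902469 -0.14330134  0.25028405] [-5.12622146e-01 -3.32592973e-04  1.72761341e+00 -9.25809698e-05
  1.41435959e+00 -7.64046457e-01] [ 0.04501743  0.32351843 -1.00182526]
dpos [-1.64 -1.97 -5.71] drot [ 0.01 -0.09  0.  ] t 1.65
```

View pics/w1_raw.png

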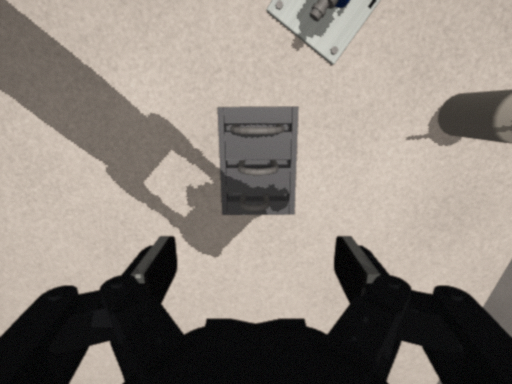

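The wrist view shows the rack at (258,160). The widest U is in the upper groove (258,129), the middle one at (258,165) and the small one at (255,200). I'll take a second view.

Request:
{"method": "apply_moves", "body": {"delta_rot": [[0,0,0],[0,0,0],[0,0,0],[0,0,0]], "delta_pos": [[-4,3,0],[-7,5,0],[-7,5,0],[-7,5,0]], "claw": [8.5,8.5,8.5,8.5]}}

```text
clock: 2.05
tcp_pos: [0.4816, -0.0748, 0.2002]
eef_rot: [-1.319, 1.021, -1.02]
contact_force: [0.3, 0.2, 1.0]
gripper_width: 0.0851
```

Run:
```python
from h import *
cap('wrist','w2')
print(env.read_state()['tcp_pos'])
crop('w1','w1c',205,95,310,225,4.5)
E=1
crop('w2','w2c',190,110,330,260,4)
```

```text
[ 0.48238016 -0.07551264  0.20106574]
```

View pics/w1c.png

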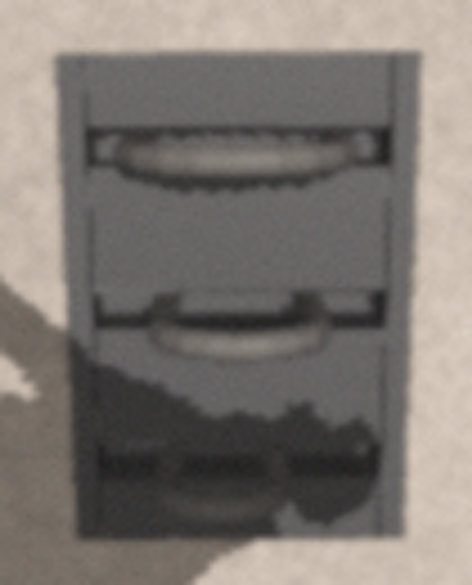

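View pics/w2c.png

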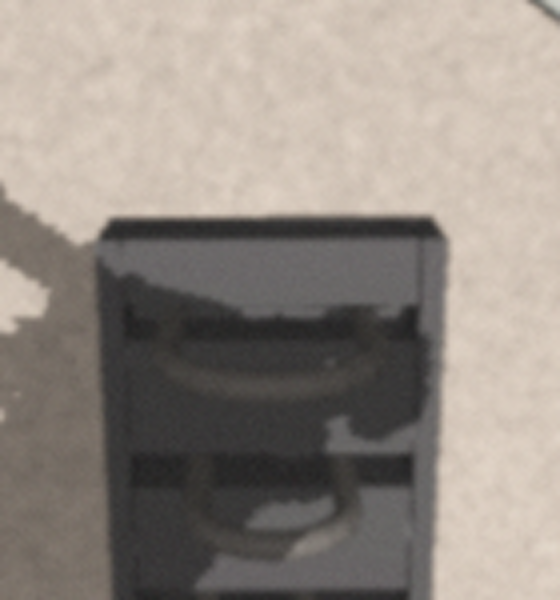

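View pics/w2_raw.png

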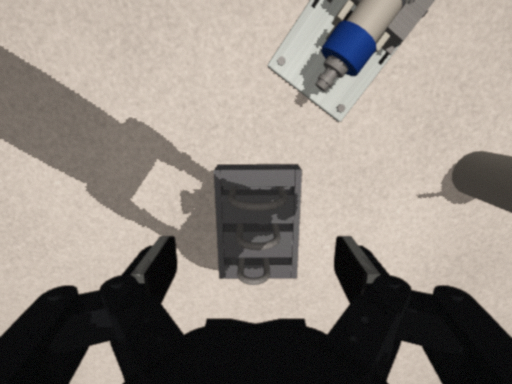

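Run:
```python
from h import *
a=lambda u,v:('w1',205+u/4.5,95+v/4.5)
b=lambda u,v:('w2',190+u/4,110+v/4)
print('crown mid',tri(a(240,343),b(272,545)))
print('large crown',tri(a(235,160),b(270,385)))
# groove ends of middle groove, top face level
L=tri(a(97,328),b(133,485));Rr=tri(a(387,328),b(412,487));print('groove near-edge ends',L,Rr,np.linalg.norm(L-Rr),np.degrees(np.arctan2(*(Rr-L)[[1,0]])))
print('leg outsides at z=.05', [np.linalg.norm(atz(*a(148,310),z)-atz(*a(328,310),z)) for z in(.04,.06)],[np.linalg.norm(atz(*b(188,500),z)-atz(*b(357,500),z)) for z in(.06,.07)])
for q in[(57,55),(418,55),(405,536),(78,536)]: print(atz(*a(*q),.034).round(4))
cs=[atz(*a(*q),.034) for q in[(57,55),(418,55),(405,536),(78,536)]];c=sum(cs)/4;print('rack',c)
d=cs[1]-cs[0]+cs[2]-cs[3];print(np.degrees(np.arctan2(d[1],d[0])))
print('top1 check')
```

```text
crown mid [ 0.50257515 -0.1393168   0.08313036]
large crown [ 0.48979584 -0.09409807  0.08706263]
groove near-edge ends [ 0.46282674 -0.15677968  0.03180299] [ 0.54753983 -0.13469826  0.03348204] 0.08755978678392519 14.609698162592085
leg outsides at z=.05 [np.float64(0.05297680794852461), np.float64(0.04996781418981452)] [np.float64(0.04858025579351356), np.float64(0.04685824595082722)]
[ 0.4352 -0.0824  0.034 ]
[ 0.5338 -0.057   0.034 ]
[ 0.5725 -0.1975  0.034 ]
[ 0.4722 -0.2232  0.034 ]
rack [ 0.50344635 -0.14002445  0.034     ]
14.396618638583165
top1 check
```

Run:
```python
from h import *
go([.5028,-.1396,.12],14.5)
go([.5028,-.1396,.0385],14.5)
```

```text
dpos [6.71 8.12 0.37] drot [-0.06 -0.02  0.07] t 2.1
dpos [ 6.7  16.27  0.36] drot [-0.06 -0.02  0.07] t 2.1
```

Request:
{"method": "apply_moves", "body": {"delta_rot": [[0,0,0],[0,0,0],[0,0,0],[0,0,0],[0,0,0],[0,0,0],[0,0,0],[0,0,0],[0,0,0],[0,0,0]], "delta_pos": [[4,2,0.2],[6.7,5,0.4],[6.7,8.1,0.4],[6.7,8.1,0.4],[6.7,10.5,0.4],[6.7,13,0.4],[6.7,15,0.4],[6.7,16.2,0.4],[6.7,16.2,0.4],[6.7,16.2,0.4]], "claw": [8.5,8.5,8.5,8.5,8.5,8.5,8.5,8.5,8.5,8.5]}}

```text
clock: 3.1
tcp_pos: [0.5037, -0.139, 0.0398]
eef_rot: [-1.318, 1.019, -1.022]
contact_force: [0.3, 0.2, -0.5]
gripper_width: 0.0852
```

Run:
```python
from h import *
cap('wrist','w3')
s=env.read_state();print(s['tcp_pos'],s['contact_force'])
go([.5028,-.1396,.0385],14.5)
```

```text
[ 0.50390664 -0.13913861  0.04006956] [-0.9930875  -0.55343955  0.32641138]
dpos [ 0.02  0.16 -0.12] drot [-0.12  0.03  0.12] t 3.15
```

View pics/w3_raw.png

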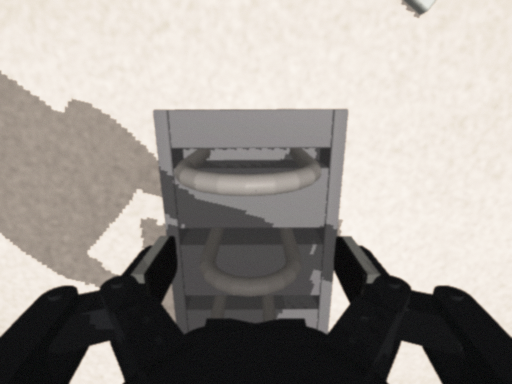

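Request:
{"method": "apply_moves", "body": {"delta_rot": [[0,0,0],[0,0,0],[0,0,0],[0,0,0],[0,0,0],[0,0,0],[0,0,0],[0,0,0],[0,0,0],[0,0,0],[0,0,0]], "delta_pos": [[0,0.15,-0.12],[0,0.15,-0.12],[0,0.15,-0.12],[0,0.15,-0.12],[0,0.15,-0.12],[0,0.15,-0.12],[0,0.15,-0.12],[0,0.15,-0.12],[0,0.15,-0.12],[0,0.15,-0.12],[0,0.15,-0.12]], "claw": [7.5,6.5,5.8,5.5,5.3,5.1,5,4.8,4.8,4.8,4.8], "force": 50}}

```text
clock: 4.25
tcp_pos: [0.5018, -0.1388, 0.0371]
eef_rot: [-1.318, 1.02, -1.021]
contact_force: [-0.3, 0.3, 5.3]
gripper_width: 0.0499
```

Run:
```python
from h import *
cap('wrist','w4')
s=env.read_state();print(s['tcp_pos'],s['contact_force'],s['torque'],s['gripper_width'])
```

```text
[ 0.50177344 -0.13880892  0.03710116] [-0.08675364  0.5636122   5.65347861] [ 0.19144413 -0.0649187  -0.01534631] 0.05036626129461212
```

View pics/w4_raw.png

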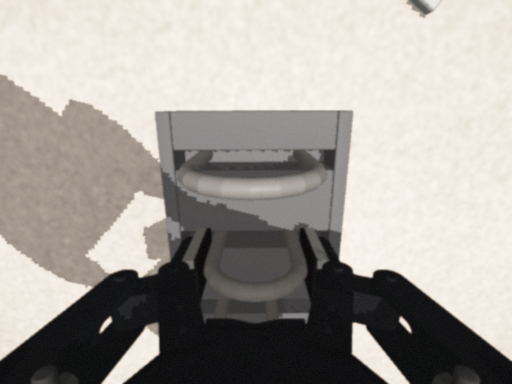

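Grip taken with about 50 mm opening, which matches the 52 mm U (the others are 40 and 66). Lifting straight up.

Request:
{"method": "apply_moves", "body": {"delta_rot": [[0,0,0],[0,0,0],[0,0,0],[0,0,0],[0,0,0],[0,0,0],[0,0,0],[0,0,0],[0,0,0],[0,0,0],[0,0,0],[0,0,0]], "delta_pos": [[0,-0.3,0],[0,-0.8,0],[0,-1.5,0],[0,-2.5,0],[0,-4,0],[0,-6,0],[0,-8,0],[0,-10,0],[0,-12,0],[0,-14,0],[0,-14,0],[0,-14,0]], "claw": [4.8,4.8,4.8,4.8,4.8,4.8,4.8,4.8,4.8,4.8,4.8,4.8]}}

```text
clock: 5.5
tcp_pos: [0.5015, -0.1387, 0.177]
eef_rot: [-1.318, 1.02, -1.021]
contact_force: [0.2, 0.8, -0.8]
gripper_width: 0.0499
```

Run:
```python
from h import *
cap('wrist','w5');cap('scene','s5')
s=env.read_state();print(s['tcp_pos'],s['contact_force'],s['torque'],s['gripper_width'])
crop('s5','s5c',130,90,250,190,6)
```

```text
[ 0.50060081 -0.13828345  0.17549607] [-0.90206114 -0.04351015 -0.68357663] [-0.02117402 -0.02061525 -0.02997589] 0.050425604929032565
```

View pics/w5_raw.png

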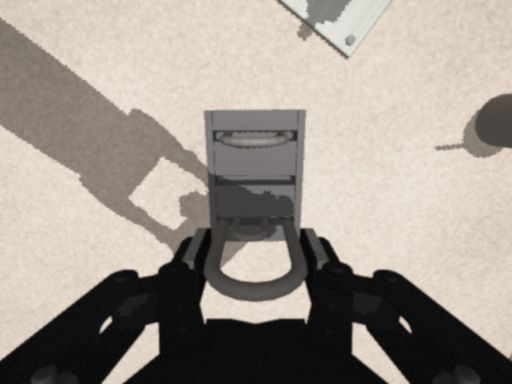

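View pics/s5c.png

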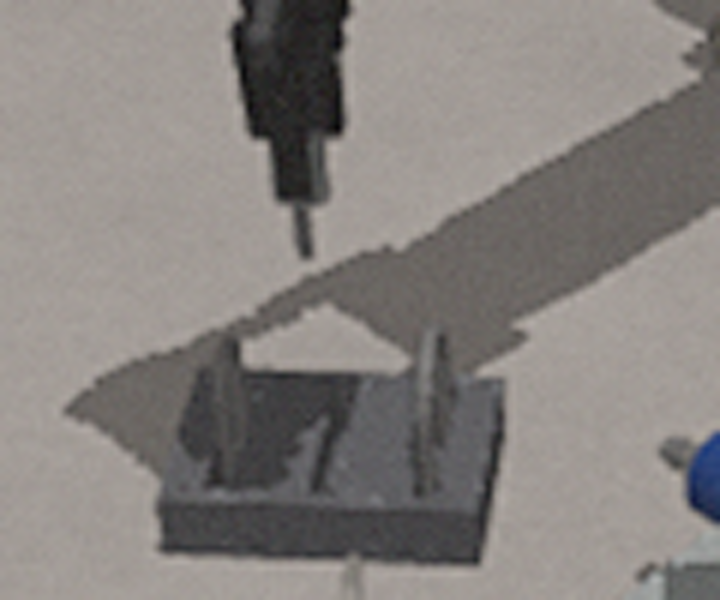

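The U hangs in the gripper; the rack still holds the large and small ones. In the scene crop the leg at (297,205)→(307,258) may lean slightly. I'll check it against the expected projection.

```bash
cat >> h.py <<'E'
E0=None
def tool_cam():
    # camera pose in tool from calibration at w0 pose
    E=np.load('pics/wrist0.npz')['E'];K=np.load('pics/wrist0.npz')['K']
    return K,E
E
python3 - <<'E'
from h import *
im=cv2.imread('pics/w5_raw.png')[205:310,180:330]
cv2.imwrite('pics/w5c.png',cv2.resize(cv2.convertScaleAbs(im,alpha=1.6,beta=10),None,fx=5,fy=5,interpolation=cv2.INTER_CUBIC))
s=env.read_state();M=R.from_rotvec(s['eef_rot']).as_matrix();t=s['tcp_pos']
print(M.round(4))
for tilt in(-4,0,4):
  for x in(0,):
    Rt=R.from_euler('z',tilt,degrees=True).as_matrix()
    piv=np.array([0,-.0187,0])
    pts={'crownmid':(0,-.045,0),'crowntop':(0,-.049,0),'crownund':(0,-.041,0),'legL':(0,.029,-.022),'legR':(0,.029,.022),'Lout':(0,.029,-.026),'Rout':(0,.029,.026)}
    print(tilt,{k:((lambda q:np.round([(q[0]-180)*5,(q[1]-205)*5],0))(proj('w5',M@(Rt@(np.array(p)-piv)+piv)+t))) for k,p in pts.items()})
E
```

```text
[[ 0.2508 -0.0021  0.968 ]
 [-0.968   0.0011  0.2508]
 [-0.0016 -1.     -0.0017]]
-4 {'crownmid': array([361., 389.]), 'crowntop': array([361., 417.]), 'crownund': array([361., 364.]), 'legL': array([206.,  91.]), 'legR': array([523.,  90.]), 'Lout': array([177.,  91.]), 'Rout': array([552.,  90.])}
0 {'crownmid': array([361., 408.]), 'crowntop': array([361., 439.]), 'crownund': array([361., 380.]), 'legL': array([205.,  68.]), 'legR': array([524.,  68.]), 'Lout': array([176.,  68.]), 'Rout': array([553.,  68.])}
4 {'crownmid': array([361., 426.]), 'crowntop': array([361., 460.]), 'crownund': array([361., 394.]), 'legL': array([204.,  46.]), 'legR': array([525.,  46.]), 'Lout': array([175.,  46.]), 'Rout': array([554.,  46.])}
```

View pics/w5c.png

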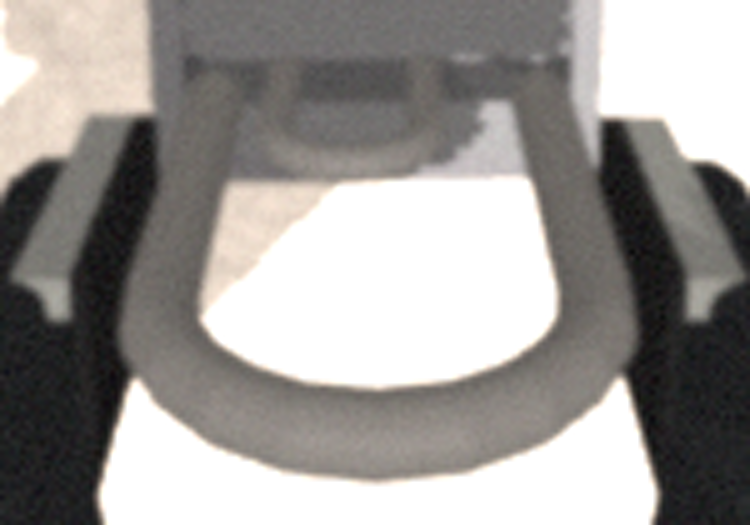

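Run:
```python
from h import *
s=env.read_state();M=R.from_rotvec(s['eef_rot']).as_matrix();t=s['tcp_pos']
for tilt in(-4,0,4):
    Rt=R.from_euler('z',tilt,degrees=True).as_matrix();piv=np.array([0,-.0187,0])
    for z in(-.022,.022):
        print(tilt,z,[((proj('s5',M@(Rt@(np.array((0,y,z))-piv)+piv)+t)-[130,90])*6).round(1) for y in(.0,.029)])
im=cv2.imread('pics/s5_raw.png')[118:140,168:192]
cv2.imwrite('pics/s5d.png',cv2.resize(cv2.convertScaleAbs(im,alpha=1.6,beta=10),None,fx=24,fy=24,interpolation=cv2.INTER_CUBIC))
```

```text
-4 -0.022 [array([313.3, 145.8]), array([314.6, 201.6])]
-4 0.022 [array([296.2, 199.2]), array([297.8, 255.7])]
0 -0.022 [array([316.2, 146. ]), array([322. , 202.1])]
0 0.022 [array([299.3, 199.4]), array([305.4, 256.2])]
4 -0.022 [array([319.2, 146. ]), array([329.3, 202.1])]
4 0.022 [array([302.3, 199.4]), array([313. , 256.3])]
```

View pics/s5d.png

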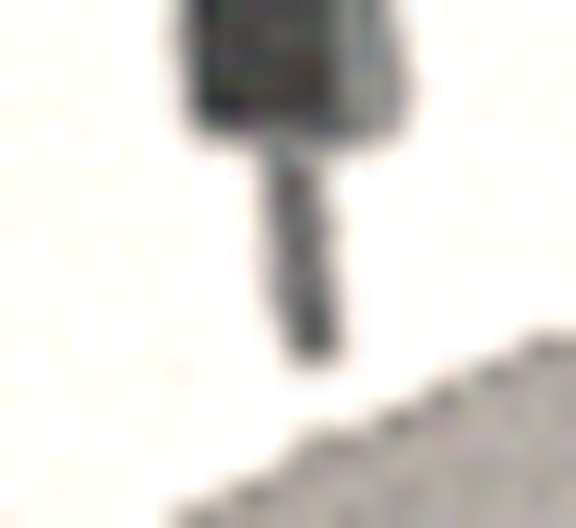

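The leg slope in the scene view is 0.126, against 0.107 predicted for upright, so the tilt is about 1°. The wrist camera is offset about 1.7 mm (u) and 2.2 mm (v) relative to the gripper, and I'll correct for that. Next, the stand.

Run:
```python
from h import *
go([.5455,.106,.19],-20.4)
```

```text
dpos [-22.52  -1.43  10.47] drot [ 0.12 34.92 -0.06] t 5.6
```

Request:
{"method": "apply_moves", "body": {"delta_rot": [[0,0,0],[0,5,0],[0,10,0],[0,16,0],[0,22,0],[0,28,0],[0,34.9,0],[0,34.9,0],[0,34.9,0],[0,34.9,0],[0,34.9,0]], "delta_pos": [[-2,-1.4,1],[-5,-1.4,2.3],[-8.5,-1.4,4],[-12,-1.4,5.6],[-16,-1.4,7.4],[-20,-1.4,9.3],[-22,-1.4,10.3],[-22.5,-1.4,10.5],[-22.5,-1.4,10.5],[-22.5,-1.4,10.5],[-22.5,-1.4,10.5]], "claw": [4.8,4.8,4.8,4.8,4.8,4.8,4.8,4.8,4.8,4.8,4.8]}}

```text
clock: 6.7
tcp_pos: [0.5465, 0.1042, 0.1905]
eef_rot: [-1.02, 1.467, -1.467]
contact_force: [-0.2, -0.6, -0.6]
gripper_width: 0.0501
```

Run:
```python
from h import *
cap('wrist','w6')
s=env.read_state();print(s['tcp_pos'],s['contact_force'],s['gripper_width'])
crop('w6','w6c',150,40,370,230,3.5)
```

```text
[0.54658008 0.10423992 0.1906949 ] [-0.19677807 -0.77165044 -1.78807493] 0.05003872490889506
```

View pics/w6_raw.png

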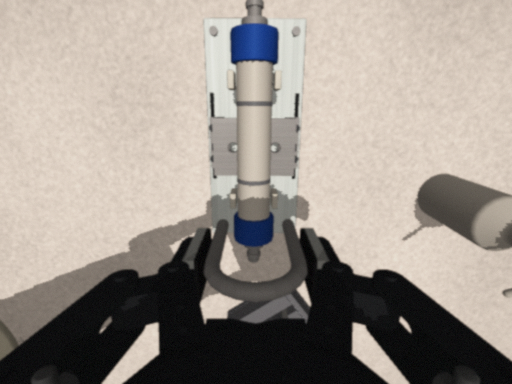

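View pics/w6c.png

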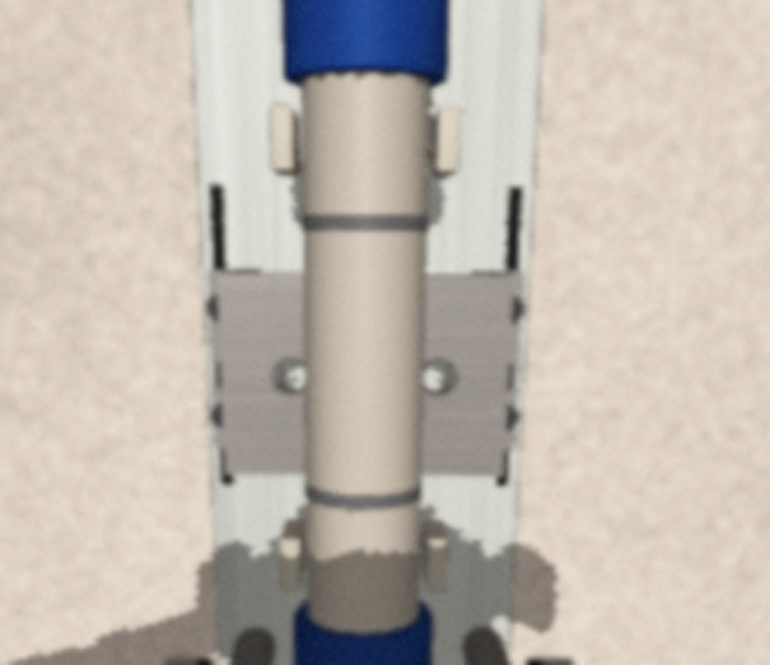

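The holes are clearly visible at crop (292,376) and (440,376), i.e. px (233.4,147.4) and (275.7,147.4). The housing looks well aligned with the tool. A second view from 4.5 cm farther back and lower comes next.

Request:
{"method": "apply_moves", "body": {"delta_rot": [[0,0,0],[0,0,0],[0,0,0],[0,0,0],[0,0,0]], "delta_pos": [[3,0,0],[5,1,0],[6,1,0],[6,1,0],[6,1,0]], "claw": [4.8,4.8,4.8,4.8,4.8]}}

```text
clock: 7.25
tcp_pos: [0.5262, 0.0492, 0.1814]
eef_rot: [-1.018, 1.466, -1.467]
contact_force: [0.0, 0.4, -1.7]
gripper_width: 0.05
```

Run:
```python
from h import *
cap('wrist','w7')
s=env.read_state();print(s['tcp_pos'],s['contact_force'],s['gripper_width'])
crop('w7','w7c',180,40,330,160,5)
```

```text
[0.52626759 0.04953316 0.18137666] [-0.40044056 -0.505439   -0.95786761] 0.049604165826420514
```

View pics/w7c.png

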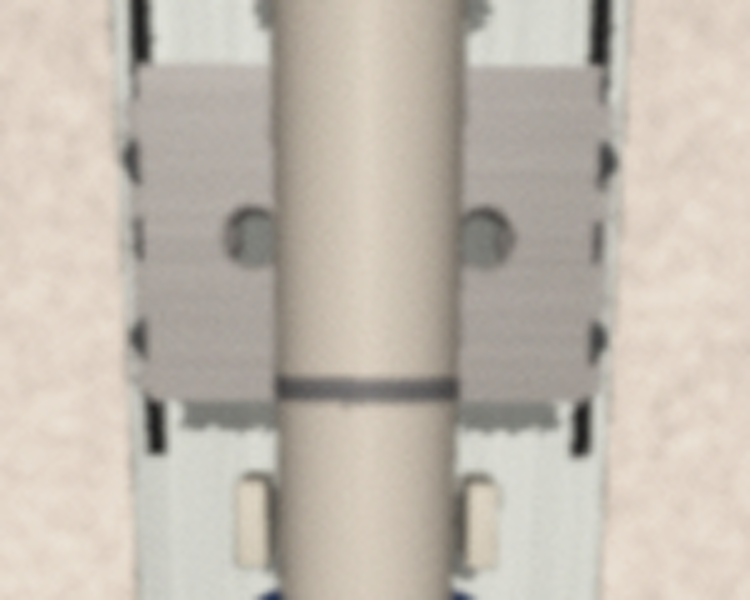

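```bash
cat >> h.py <<'E'
def Pc(f,c=(.0017,.0022,0)):
    d=np.load(f'pics/{f}.npz');E=np.array(d['E'])[:3].copy();E[:,3]+=c
    return np.array(d['K'])@E
E
python3 - <<'E'
from h import *
import h
a=('w6',254.7,147.4);b=('w7',253.7,87.4)
print('uncorr tri',tri(a,b),atz(*a,.05),atz(*b,.05))
raw=h.P
h.P=Pc
t=tri(a,b);A=atz(*a,.05);B=atz(*b,.05)
print('corr tri',t,A,B)
# hole endpoints
for f,l,r in(('w6',(150+275/3.5,147.4),(150+458/3.5,147.4)),('w7',(180+223/5,87.4),(180+514/5,87.4))):
    L=atz(f,*l,.05);Rr=atz(f,*r,.05);d=Rr-L;print(np.linalg.norm(d),np.degrees(np.arctan2(d[1],d[0])))
# housing axis yaw: cap inner edges / ring centres at top z=.094 w6
p=atz('w6',150+366.5/3.5,40+85/3.5,.09);q=atz('w6',150+364/3.5,40+595/3.5,.09);d=p-q;print('axis',np.degrees(np.arctan2(d[1],d[0]))-90, p,q)
p=atz('w7',180+(272+465)/10,40+5/5,.085);q=atz('w7',180+(281+453)/10,40+560/5,.085);d=p-q;print('axis',np.degrees(np.arctan2(d[1],d[0]))-90,p,q)
M=R.from_rotvec(env.read_state()['eef_rot']).as_matrix();print('tool z yaw',np.degrees(np.arctan2(M[1,2],M[0,2])))
s=np.array([.5574,.1387]);
E
```

```text
uncorr tri [0.55852301 0.13675692 0.04829832] [0.55889834 0.13686992 0.05      ] [0.55819107 0.13674659 0.05      ]
corr tri [0.55766507 0.13932428 0.0476662 ] [0.55807057 0.1395186  0.05      ] [0.55731908 0.13927077 0.05      ]
0.054432317558180746 -20.406886216056368
0.05512858071473134 -20.38216189561466
axis -20.728873251030777 [0.58374609 0.20840184 0.09      ] [0.53852497 0.08890975 0.09      ]
axis -20.651094636075243 [0.56853534 0.16904579 0.085     ] [0.53758094 0.08691541 0.085     ]
tool z yaw -20.368567437020985
```

Run:
```python
from h import *
go([.5577,.1394,.145],-20.5)
```

```text
dpos [-9.52  3.64 -0.18] drot [-0.05  0.13 -0.04] t 7.3
```

Request:
{"method": "apply_moves", "body": {"delta_rot": [[0,0,0],[0,0,0],[0,0,0],[0,0,0],[0,0,0],[0,0,0]], "delta_pos": [[-4,0,0],[-8,1,-0.2],[-9.5,2.5,-0.2],[-9.5,3.6,-0.2],[-9.5,3.6,-0.2],[-9.5,3.6,-0.2]], "claw": [4.8,4.8,4.8,4.8,4.8,4.8]}}

```text
clock: 7.9
tcp_pos: [0.5568, 0.1384, 0.1449]
eef_rot: [-1.02, 1.467, -1.467]
contact_force: [0.3, -0.2, -0.7]
gripper_width: 0.0499
```

Run:
```python
from h import *
cap('wrist','w8');cap('scene','s8')
s=env.read_state();print(s['tcp_pos'],s['contact_force'],s['gripper_width'])
M=R.from_rotvec(s['eef_rot']).as_matrix();print(M.round(4))
crop('w8','w8c',180,150,330,310,4.5)
crop('s8','s8c',220,110,340,210,6)
```

```text
[0.55741533 0.13819726 0.14574604] [-0.00540589 -0.37964288 -0.54587186] 0.050069577087446825
[[-3.491e-01  1.400e-03  9.371e-01]
 [-9.371e-01 -1.000e-04 -3.491e-01]
 [-4.000e-04 -1.000e+00  1.300e-03]]
```

View pics/w8c.png

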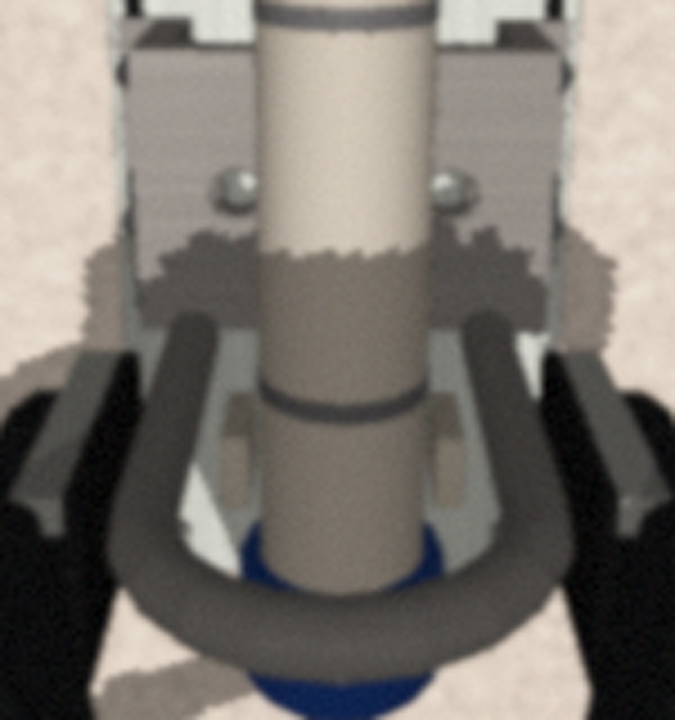

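View pics/s8c.png

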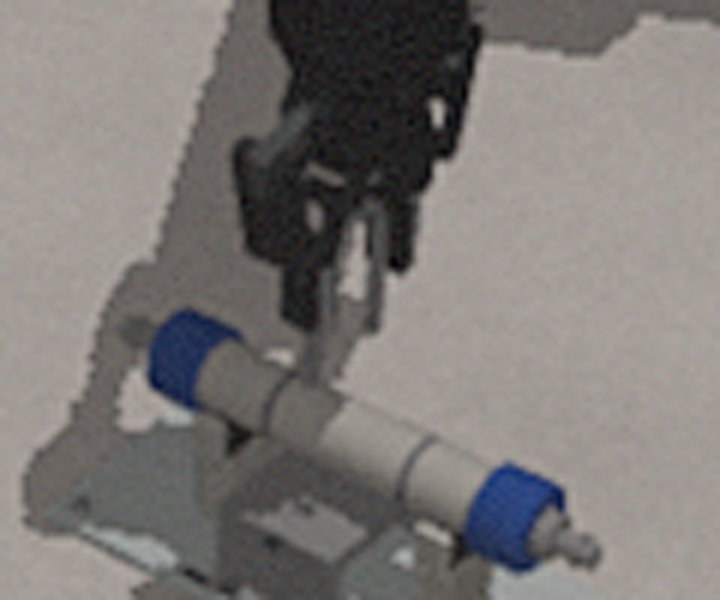

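Run:
```python
from h import *
import h
h.P=Pc
d=np.load('pics/w8.npz')
s=env.read_state();M=R.from_rotvec(s['eef_rot']).as_matrix();t=s['tcp_pos']
X=atz('w8',256.6,192.2,.05);print('hole mid',X,'in tool',M.T@(X-t))
for n,p in(('crown',(0,-.045,0)),('Lhemi',(0,.025,-.022)),('Rhemi',(0,.025,.022))):
    print(n,(proj('w8',M@np.array(p)+t)-[180,150])*4.5)
t2=tri(('w6',254.7,147.4),('w8',256.6,192.2));print(t2,M.T@(t2-t))
go([.5577,.1394,.145],-20.5)
```

```text
hole mid [0.55796918 0.14064437 0.05      ] in tool [-0.00244754  0.09574651 -0.00046332]
crown [357.54085023 663.41807238]
Lhemi [202.01238601 347.08868887]
Rhemi [498.5505796  347.34102756]
[0.55757087 0.13881542 0.04399851] [-0.00059215  0.10174759 -0.00020618]
dpos [-0.12  0.07 -0.02] drot [-0.08  0.07 -0.02] t 8.0
```

Run:
```python
from h import *
s=env.read_state();M=R.from_rotvec(s['eef_rot']).as_matrix();t=s['tcp_pos']
ci=env.camera_info('wrist');E=np.array(ci['extrinsics']);cp=-E[:3,:3].T@E[:3,3]
print(M.T@(cp-t));print((E[:3,:3]@M).round(4))
# image only
Rc=np.array([[0,0,1],[.958,-.2868,0],[.2868,.958,0]]);c0=np.array([-.074,-.1415,0]);K=np.array(ci['intrinsics'])
def pr(p): q=K@(Rc@(np.array(p)-c0));return q[:2]/q[2]
for tilt in(0,1,2):
    Rt=R.from_euler('z',tilt,degrees=True).as_matrix();piv=np.array([0,-.0187,0])
    for n,p in(('crown',(0,-.045,0)),('Lhemi',(0,.025,-.022)),('Rhemi',(0,.025,.022)),('hole top if under',(0,.0957,0))):
        print(tilt,n,pr(Rt@(np.array(p)-piv)+piv).round(1))
# hemi silhouettes: compute topmost v of leg end sphere
import itertools
for tilt in(0,1,2):
    Rt=R.from_euler('z',tilt,degrees=True).as_matrix();piv=np.array([0,-.0187,0])
    c=Rt@(np.array((0,.025,-.022))-piv)+piv
    v=np.random.default_rng(0).normal(size=(4000,3));v/=np.linalg.norm(v,axis=1)[:,None]
    print(tilt,'end top v',min(pr(c+.004*x)[1] for x in v))
```

```text
[-0.07366248 -0.1419292   0.00030037]
[[-3.000e-04 -1.600e-03  1.000e+00]
 [ 9.578e-01 -2.873e-01 -2.000e-04]
 [ 2.873e-01  9.578e-01  1.600e-03]]
0 crown [255.1 292.3]
0 Lhemi [222.3 224.3]
0 Rhemi [288.  224.3]
0 hole top if under [255.1 192.8]
1 crown [255.1 293.2]
1 Lhemi [222.2 223.2]
1 Rhemi [288.  223.2]
1 hole top if under [255.1 190.8]
2 crown [255.1 294.1]
2 Lhemi [222.2 222.2]
2 Rhemi [288.1 222.2]
2 hole top if under [255.1 188.7]
0 end top v 218.26321064699124
1 end top v 217.2116952266114
2 end top v 216.16545034356005
```

Comparing hole and U in the same image, the U crown sits at (256,292), its leg ends at v≈219, and the hole midpoint at (256.6,192). The holes lie within 1 mm of straight under the legs. The noise is in the pose readings rather than the camera, so I'm dropping the offset correction and descending in steps.

Request:
{"method": "apply_moves", "body": {"delta_rot": [[0,0,0],[0,0,0],[0,0,0],[0,0,0],[0,0,0],[0,0,0],[0,0,0]], "delta_pos": [[-0.06,0.5,0.05],[-0.06,1,0.05],[-0.06,1.5,0.05],[-0.06,2,0.05],[-0.06,2.5,0.05],[-0.06,3,0.05],[-0.06,3,0.05]], "claw": [4.8,4.8,4.8,4.8,4.8,4.8,4.8]}}

```text
clock: 8.7
tcp_pos: [0.5569, 0.1393, 0.1137]
eef_rot: [-1.021, 1.467, -1.466]
contact_force: [0.0, -0.2, -0.6]
gripper_width: 0.0502
```

Run:
```python
from h import *
cap('wrist','w9')
s=env.read_state();print(s['tcp_pos'],s['contact_force'],s['gripper_width'])
crop('w9','w9c',180,150,330,310,4.5)
```

```text
[0.55726362 0.13935473 0.11424656] [-0.03890533  0.44617164 -0.78244338] 0.05001529847739612
```

View pics/w9c.png

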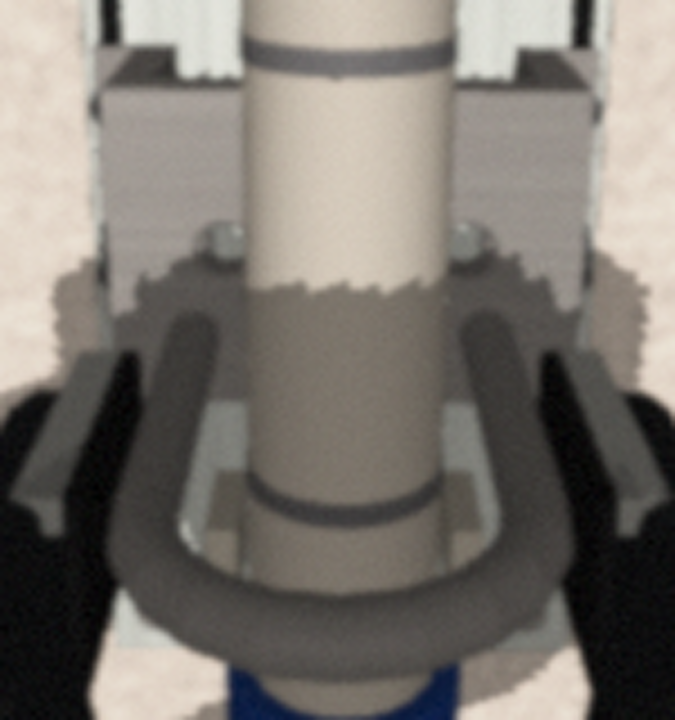

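Holes' outer edges at crop (197,243) and (497,243) give a midpoint of 347, against a U midpoint of ~340. So I shift 0.1 cm along +z; along the housing it matches (204 vs 204.5 predicted). Descending to just above the bracket.

Request:
{"method": "apply_moves", "body": {"delta_rot": [[0,0,0],[0,0,0],[0,0,0],[0,0,0],[0,0,0],[0,0,0],[0,0,0],[0,0,0]], "delta_pos": [[0,0,0.1],[0,0.4,0.1],[0,0.8,0.1],[0,1.3,0.1],[0,1.8,0.1],[0,2.3,0.1],[0,2.7,0.1],[0,2.7,0.1]], "claw": [4.8,4.8,4.8,4.8,4.8,4.8,4.8,4.8]}}

```text
clock: 9.55
tcp_pos: [0.5579, 0.139, 0.0869]
eef_rot: [-1.021, 1.467, -1.466]
contact_force: [-0.2, -0.4, -0.2]
gripper_width: 0.0497
```

Run:
```python
from h import *
cap('wrist','w10')
s=env.read_state();print(s['tcp_pos'],s['contact_force'],s['torque'],s['gripper_width'])
crop('w10','w10c',180,150,330,310,4.5)
```

```text
[0.55828848 0.13894386 0.08737179] [ 0.19033784  0.23422619 -0.70053232] [-0.01377197 -0.03448104 -0.02222377] 0.0499661641078641
```

View pics/w10c.png

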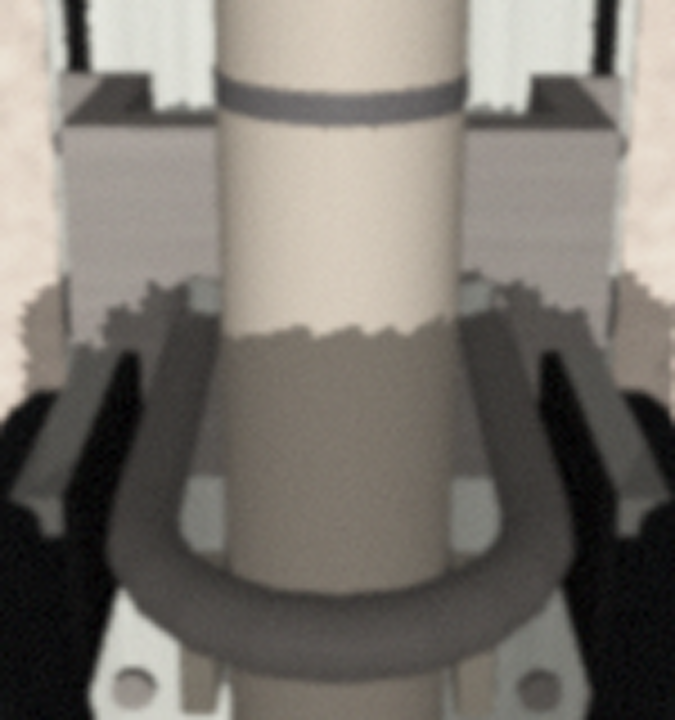

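Run:
```python
from h import *
im=cv2.imread('pics/w10_raw.png')[203:233,208:302]
cv2.imwrite('pics/w10d.png',cv2.resize(cv2.convertScaleAbs(im,alpha=1.8,beta=0),None,fx=8,fy=8,interpolation=cv2.INTER_CUBIC))
Rc=np.array([[0,0,1],[.958,-.2868,0],[.2868,.958,0]]);c0=np.array([-.074,-.1415,0]);K=np.load('pics/w10.npz')['K']
def pr(p): q=K@(Rc@(np.array(p)-c0));return q[:2]/q[2]
for p in [(-.005,.037,-.022),(.005,.037,-.022),(0,.037,-.027),(0,.037,-.022),(0,.037,.022),(0,.037,.027)]:
    print(p,((pr(p)-[208,203])*8).round())
```

```text
(-0.005, 0.037, -0.022) [128.  62.]
(0.005, 0.037, -0.022) [132. 167.]
(0, 0.037, -0.027) [ 74. 115.]
(0, 0.037, -0.022) [130. 115.]
(0, 0.037, 0.022) [624. 115.]
(0, 0.037, 0.027) [680. 115.]
```

View pics/w10d.png

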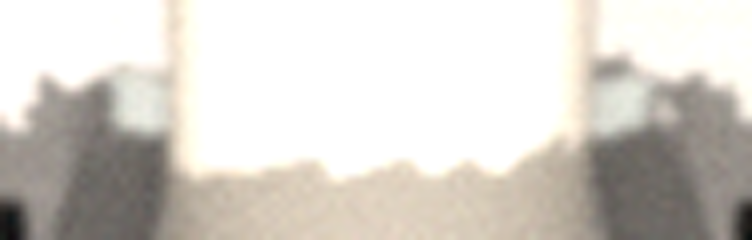

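Holes' far edges at crop v≈62, exactly where they should be for legs over the holes. I descend slowly and watch the force.

Request:
{"method": "apply_moves", "body": {"delta_rot": [[0,0,0],[0,0,0],[0,0,0],[0,0,0],[0,0,0],[0,0,0]], "delta_pos": [[0,0.2,0],[0,0.4,0],[0,0.6,0],[0,0.75,0],[0,0.85,0],[0,0.85,0]], "claw": [4.8,4.8,4.8,4.8,4.8,4.8]}}

```text
clock: 10.2
tcp_pos: [0.5584, 0.139, 0.0791]
eef_rot: [-1.02, 1.466, -1.466]
contact_force: [-0.2, 0.9, -0.6]
gripper_width: 0.0502
```

Request:
{"method": "apply_moves", "body": {"delta_rot": [[0,0,0],[0,0,0]], "delta_pos": [[0,0.1,0],[0,0.1,0]], "claw": [4.8,4.8]}}

```text
clock: 10.4
tcp_pos: [0.5585, 0.139, 0.0782]
eef_rot: [-1.02, 1.466, -1.466]
contact_force: [0.1, -0.7, -1.3]
gripper_width: 0.0501
```

Request:
{"method": "apply_moves", "body": {"delta_rot": [[0,0,0],[0,0,0]], "delta_pos": [[0,0.1,0],[0,0.1,0]], "claw": [4.8,4.8]}}

```text
clock: 10.6
tcp_pos: [0.5585, 0.139, 0.0772]
eef_rot: [-1.02, 1.466, -1.466]
contact_force: [0.9, 0.5, -0.2]
gripper_width: 0.05
```

Request:
{"method": "apply_moves", "body": {"delta_rot": [[0,0,0],[0,0,0]], "delta_pos": [[0,0.1,0],[0,0.1,0]], "claw": [4.8,4.8]}}

```text
clock: 10.8
tcp_pos: [0.5584, 0.139, 0.0761]
eef_rot: [-1.02, 1.466, -1.466]
contact_force: [-0.4, -0.4, -1.1]
gripper_width: 0.0501
```

Run:
```python
from h import *
cap('wrist','w11')
s=env.read_state();print(s['tcp_pos'],s['contact_force'],s['torque'],s['gripper_width'])
im=cv2.imread('pics/w11_raw.png')[190:310,190:320]
cv2.imwrite('pics/w11d.png',cv2.resize(cv2.convertScaleAbs(im,alpha=1.8,beta=0),None,fx=5,fy=5,interpolation=cv2.INTER_CUBIC))
```

```text
[0.55847168 0.1389674  0.07618902] [-0.19053844 -0.45061831 -0.77800656] [ 0.0117937  -0.02705665 -0.02138034] 0.0499486629568757
```

View pics/w11d.png

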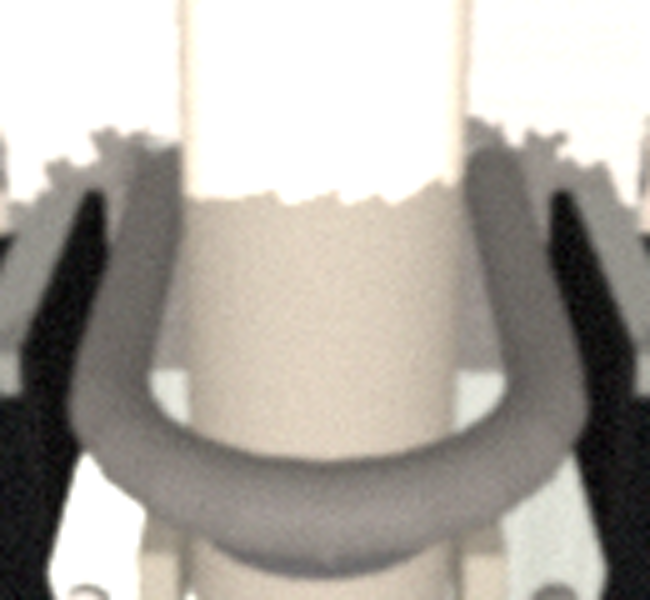

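No contact with tips at about 47 mm, under the bracket's top face. Continuing in 1 mm steps.

Request:
{"method": "apply_moves", "body": {"delta_rot": [[0,0,0],[0,0,0]], "delta_pos": [[0,0.1,0],[0,0.1,0]], "claw": [4.8,4.8]}}

```text
clock: 11.05
tcp_pos: [0.5583, 0.139, 0.0752]
eef_rot: [-1.02, 1.467, -1.466]
contact_force: [0.2, 1.1, -0.4]
gripper_width: 0.0501
```

Request:
{"method": "apply_moves", "body": {"delta_rot": [[0,0,0],[0,0,0]], "delta_pos": [[0,0.1,0],[0,0.1,0]], "claw": [4.8,4.8]}}

```text
clock: 11.25
tcp_pos: [0.5582, 0.1392, 0.0743]
eef_rot: [-1.02, 1.467, -1.466]
contact_force: [-2.1, 0.8, 0.9]
gripper_width: 0.0502
```

Request:
{"method": "apply_moves", "body": {"delta_rot": [[0,0,0],[0,0,0]], "delta_pos": [[0,0.1,0],[0,0.1,0]], "claw": [4.8,4.8]}}

```text
clock: 11.45
tcp_pos: [0.5583, 0.1392, 0.0735]
eef_rot: [-1.02, 1.467, -1.466]
contact_force: [-2.5, 1.0, 3.4]
gripper_width: 0.05
```

Upward force of 3.4 N starts with the tips at 44.5 mm, which are the retainers. There's a slight sideways force along -z, so I ease 0.3 mm that way and keep pushing.

Request:
{"method": "apply_moves", "body": {"delta_rot": [[0,0,0],[0,0,0]], "delta_pos": [[0,0.1,-0.03],[0,0.1,-0.03]], "claw": [4.8,4.8]}}

```text
clock: 11.65
tcp_pos: [0.5585, 0.1392, 0.0729]
eef_rot: [-1.019, 1.466, -1.466]
contact_force: [-3.7, 0.5, 5.2]
gripper_width: 0.0505
```

Request:
{"method": "apply_moves", "body": {"delta_rot": [[0,0,0],[0,0,0]], "delta_pos": [[0,0.1,0],[0,0.1,0]], "claw": [4.8,4.8]}}

```text
clock: 11.85
tcp_pos: [0.5586, 0.1391, 0.0719]
eef_rot: [-1.019, 1.466, -1.466]
contact_force: [-2.4, 0.4, 4.1]
gripper_width: 0.0497
```

Request:
{"method": "apply_moves", "body": {"delta_rot": [[0,0,0],[0,0,0]], "delta_pos": [[0,0.1,0],[0,0.1,0]], "claw": [4.8,4.8]}}

```text
clock: 12.05
tcp_pos: [0.5585, 0.139, 0.0706]
eef_rot: [-1.019, 1.466, -1.466]
contact_force: [-2.1, 0.8, 3.7]
gripper_width: 0.0501
```

Past the peak (5.2 N), force dropping. Continuing in slightly longer steps.

Request:
{"method": "apply_moves", "body": {"delta_rot": [[0,0,0],[0,0,0],[0,0,0],[0,0,0]], "delta_pos": [[0,0.1,-0.03],[0,0.2,-0.03],[0,0.3,-0.03],[0,0.3,-0.03]], "claw": [4.8,4.8,4.8,4.8]}}

```text
clock: 12.45
tcp_pos: [0.5583, 0.1391, 0.0673]
eef_rot: [-1.019, 1.466, -1.466]
contact_force: [-1.1, -0.0, 1.0]
gripper_width: 0.05
```

Request:
{"method": "apply_moves", "body": {"delta_rot": [[0,0,0],[0,0,0],[0,0,0],[0,0,0]], "delta_pos": [[0,0.1,0],[0,0.2,0],[0,0.3,0],[0,0.3,0]], "claw": [4.8,4.8,4.8,4.8]}}

```text
clock: 12.85
tcp_pos: [0.5582, 0.1391, 0.0643]
eef_rot: [-1.019, 1.466, -1.466]
contact_force: [-0.9, -0.5, 2.3]
gripper_width: 0.0501
```

Request:
{"method": "apply_moves", "body": {"delta_rot": [[0,0,0],[0,0,0],[0,0,0],[0,0,0]], "delta_pos": [[0,0.1,0],[0,0.2,0],[0,0.3,0],[0,0.3,0]], "claw": [4.8,4.8,4.8,4.8]}}

```text
clock: 13.25
tcp_pos: [0.5581, 0.1392, 0.0612]
eef_rot: [-1.019, 1.466, -1.466]
contact_force: [-0.4, -0.3, 1.2]
gripper_width: 0.0502
```

Request:
{"method": "apply_moves", "body": {"delta_rot": [[0,0,0],[0,0,0],[0,0,0],[0,0,0],[0,0,0],[0,0,0]], "delta_pos": [[0,0.1,0],[0,0.2,0],[0,0.3,0],[0,0.4,0],[0,0.5,0],[0,0.5,0]], "claw": [4.8,4.8,4.8,4.8,4.8,4.8]}}

```text
clock: 13.85
tcp_pos: [0.5581, 0.1392, 0.0561]
eef_rot: [-1.019, 1.466, -1.466]
contact_force: [-0.6, 0.7, 1.1]
gripper_width: 0.0502
```

Run:
```python
from h import *
cap('wrist','w12');cap('scene','s12')
s=env.read_state();print(s['tcp_pos'],s['contact_force'],s['torque'],s['gripper_width'])
crop('s12','s12c',230,130,330,210,7)
```

```text
[0.55804704 0.1391811  0.05602494] [ 0.48806201 -0.01916832  0.51369763] [ 0.02800709 -0.00236259 -0.03517004] 0.050131761874708976
```

View pics/w12_raw.png

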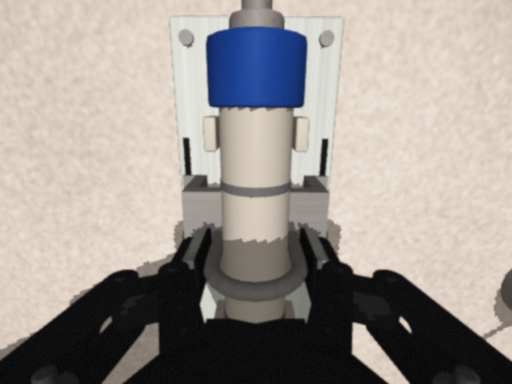

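View pics/s12c.png

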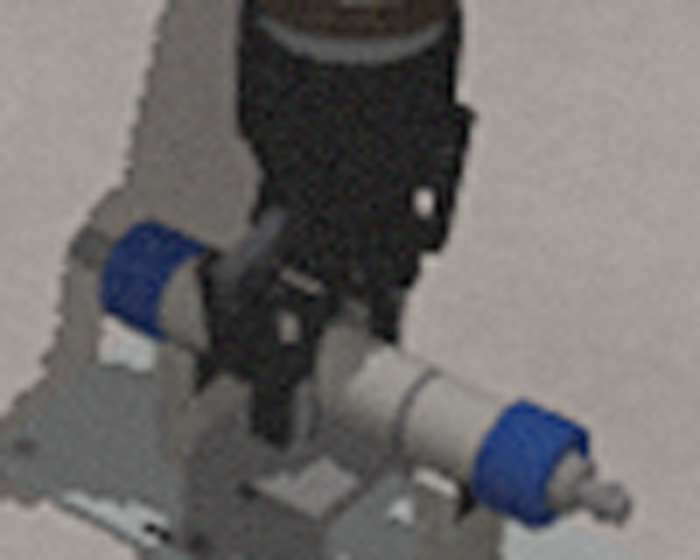

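Legs are through and the bow is about 3 mm above the housing. I finish in 1 mm steps with force checks.

Request:
{"method": "apply_moves", "body": {"delta_rot": [[0,0,0],[0,0,0],[0,0,0]], "delta_pos": [[0,0.1,0],[0,0.2,0],[0,0.2,0]], "claw": [4.8,4.8,4.8]}}

```text
clock: 14.25
tcp_pos: [0.5581, 0.1392, 0.0542]
eef_rot: [-1.019, 1.466, -1.466]
contact_force: [-0.5, 0.4, 0.9]
gripper_width: 0.0503
```

Request:
{"method": "apply_moves", "body": {"delta_rot": [[0,0,0],[0,0,0]], "delta_pos": [[0,0.1,0],[0,0.1,0]], "claw": [4.8,4.8]}}

```text
clock: 14.45
tcp_pos: [0.5582, 0.1392, 0.0534]
eef_rot: [-1.019, 1.466, -1.466]
contact_force: [-0.8, 1.2, 2.0]
gripper_width: 0.0503
```

Request:
{"method": "apply_moves", "body": {"delta_rot": [[0,0,0],[0,0,0]], "delta_pos": [[0,0.06,0],[0,0.06,0]], "claw": [4.8,4.8]}}

```text
clock: 14.65
tcp_pos: [0.5582, 0.1392, 0.053]
eef_rot: [-1.019, 1.466, -1.466]
contact_force: [-2.1, -0.5, 4.4]
gripper_width: 0.0503
```

Request:
{"method": "apply_moves", "body": {"delta_rot": [[0,0,0],[0,0,0]], "delta_pos": [[0,0.06,0],[0,0.06,0]], "claw": [4.8,4.8]}}

```text
clock: 14.85
tcp_pos: [0.5582, 0.1392, 0.0526]
eef_rot: [-1.019, 1.466, -1.466]
contact_force: [-1.6, 0.5, 6.0]
gripper_width: 0.05
```

The contact stiffness is about 4 N/mm starting at TCP 53 mm, which matches the housing's pads at the expected home height. Releasing now, with 5–6 N of seating.

Request:
{"method": "apply_moves", "body": {"delta_rot": [[0,0,0],[0,0,0],[0,0,0],[0,0,0],[0,0,0],[0,0,0]], "delta_pos": [[0,0,0],[0,0,0],[0,0,0],[0,0,0],[0,0,0],[0,0,0]], "claw": [5.3,5.6,6,6.5,7,7]}}

```text
clock: 15.45
tcp_pos: [0.5579, 0.1392, 0.052]
eef_rot: [-1.02, 1.466, -1.466]
contact_force: [-0.8, 0.0, 0.3]
gripper_width: 0.0703
```

Run:
```python
from h import *
cap('wrist','w13')
s=env.read_state();print(s['tcp_pos'],s['contact_force'],s['torque'],s['gripper_width'])
crop('w13','w13c',150,160,360,320,3.5)
```

```text
[0.55799401 0.13921837 0.05207806] [-0.89722518  0.42159108 -0.24414721] [ 0.002117    0.00376828 -0.01395378] 0.07032317495173998
```

View pics/w13c.png

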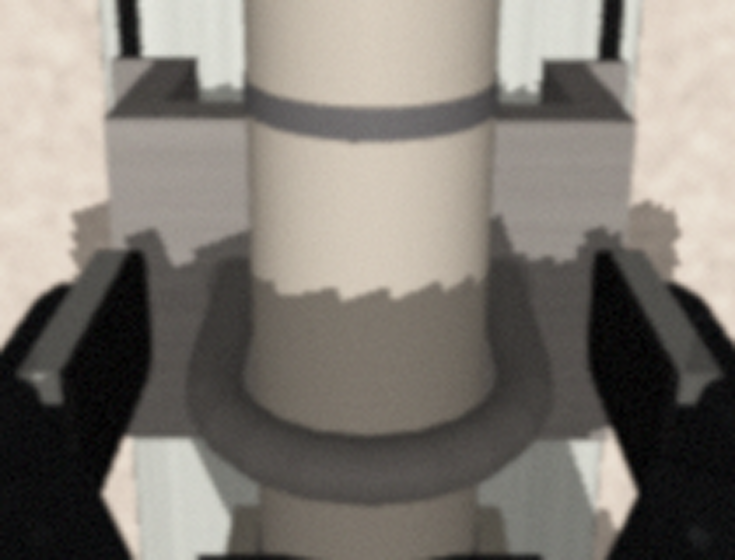

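Fingers are clear of both legs (gaps ~40 crop px) and the force is zero. Retreating straight up.

Request:
{"method": "apply_moves", "body": {"delta_rot": [[0,0,0],[0,0,0],[0,0,0],[0,0,0],[0,0,0],[0,0,0],[0,0,0],[0,0,0],[0,0,0],[0,0,0]], "delta_pos": [[0,-0.5,0],[0,-1.5,0],[0,-3,0],[0,-5,0],[0,-7,0],[0,-9,0],[3,-11,0],[6,-12,0],[6,-12,0],[6,-12,0]], "claw": [7,7,7,7,7,7,7,7,7,7]}}

```text
clock: 16.5
tcp_pos: [0.5376, 0.0827, 0.1737]
eef_rot: [-1.016, 1.465, -1.468]
contact_force: [-0.3, 0.2, -1.2]
gripper_width: 0.0697
```

Run:
```python
from h import *
cap('wrist','w14');cap('scene','s14');cap('top','t14')
s=env.read_state();print(s['tcp_pos'],s['contact_force'],s['clock'])
crop('w14','w14c',170,20,340,200,3.3)
crop('s14','s14c',230,130,330,210,7)
crop('s14','s14d',150,130,250,210,7)
```

```text
[0.53700696 0.08362296 0.17198025] [-0.18358869  0.67763374 -0.26539947] 16.65
```

View pics/w14c.png

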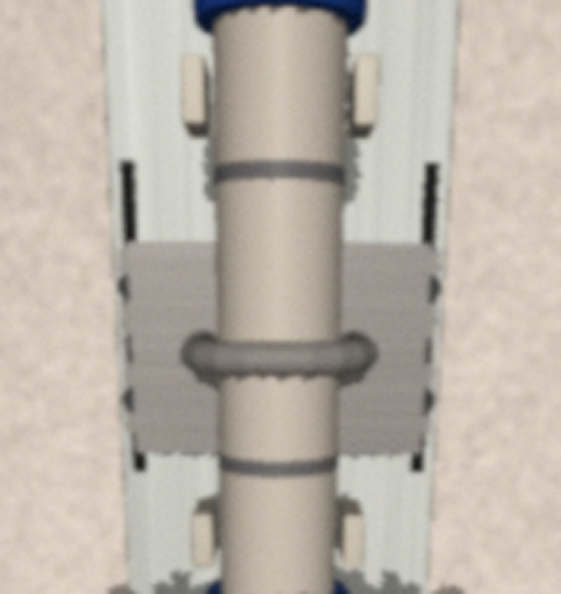

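View pics/s14c.png

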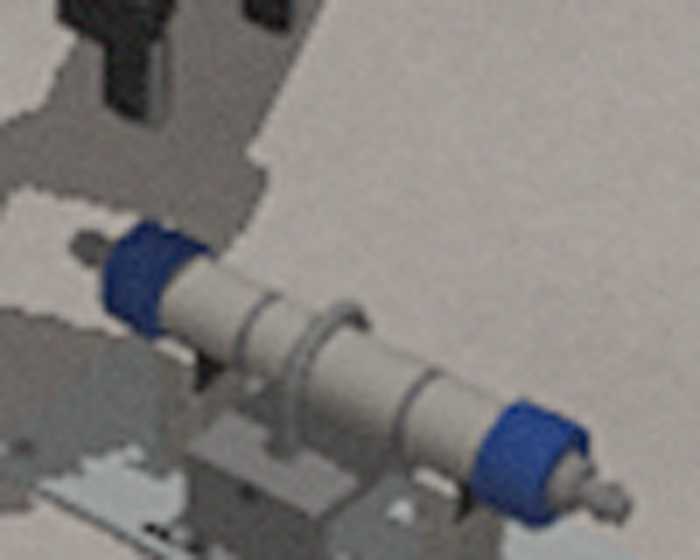

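View pics/s14d.png

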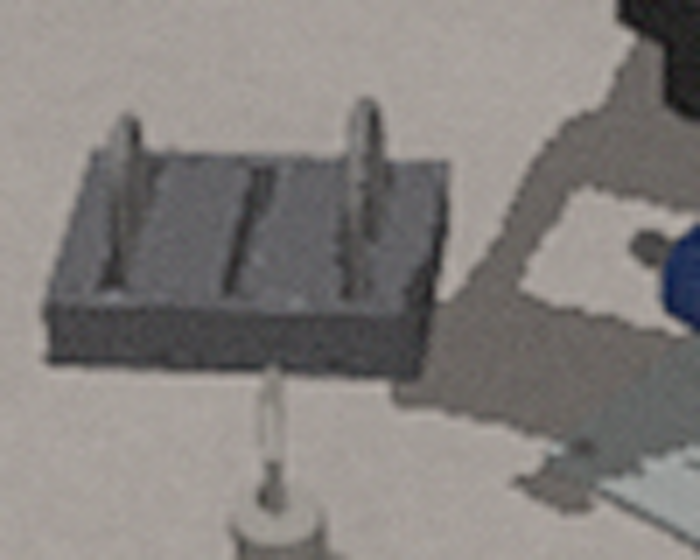

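Run:
```python
from h import *
im=cv2.imread('pics/w14_raw.png')
# bow crown centre vs scene crown
a=('w14',170+278/3.3,20+357/3.3); b=('s14',230+333/7,130+315/7)
print('crown approx',tri(a,b))
X=np.array([.558,.139,.098])
print('pred crown px w14',proj('w14',X),'obs',a[1:],'scene',proj('s14',X),b[1:])
env.hand_in()
```

```text
crown approx [0.55798078 0.14056676 0.10060759]
pred crown px w14 [253.34108475 127.17735625] obs (254.24242424242425, 128.1818181818182) scene [276.56322771 175.64870259] (277.57142857142856, 175.0)
the job is handed in; nothing more can be done
```

I took the fitting U-bolt from the middle groove of the rack and fitted it over the housing. Both legs are through the bracket holes and the bow rests on the housing. I then let go, moved the arm clear and handed the job in at about 17 s.

**Forces:**
- The bracket never pushed back on the legs.
- The retainers took about 5 N to pass, starting 5–6 mm below the bracket's top face, then light drag.
- The bow met the housing with the tool at 53 mm, the height worked out for fully home. I seated it with about 6 N.
- The force was zero after letting go.

**Last pictures:**
- The bow lies square across the housing, with a leg down into the bracket in the side view.
- Before insertion the U-bolt was tilted 1° or less. I did not measure the tilt again after release.
- Comparing wrist views, the U-bolt rose less than about 0.5 mm on release, as the pads sprang back.
- A rough two-camera check put the crown at 101 mm, against 98 mm expected. I trust the force and wrist-view evidence more.
- The large and small U-bolts are still in the rack, and I never went near the bottle or jar.

**Mid-task correction:** I first read a 2 mm error in the wrist camera that was really noise in the position readings. I dropped that correction and lined the legs up with the holes within a single picture.

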